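Nest the handled trays in the trays of their own outline

TASK

Two wooden trays with carrying handles, one bean-shaped and one half-moon-shaped, stand on the bench beside the two slightly larger trays without handles that they belong in. Nest each handled tray in the tray of its own outline, turned so that the shapes match, so that it sits level on that tray's floor, and let go. Lower them in rather than dropping them, leave the two larger trays about where they stand, and do not disturb the other things on the bench.

Things in the scene. Friction and masses are not known exactly. Their poses are not given: they have to be found in the camera images.
- bean_insert_mid (a point): Loose bean-shaped wooden tray, 0.25 kg: rim 130 x 78 mm, 40 high, walls flared 8 deg (underside 11 mm smaller each way). Handle over its middle: bar 70 (x) x 12 (y) x 24 mm on two posts, bar centre 70 and top 82 mm above the underside; balances there. Point: midline, 41 mm above the underside, 29 below the bar's centre. x along the length, +y to the bulging side (-y: hollow side), z up.
- moon_insert_mid (a point): Loose half-moon (D-shaped) wooden tray, 0.25 kg: rim 111 x 86 mm, 40 high, walls flared 8 deg (underside 11 mm smaller each way). Handle over its middle: bar 62 (x) x 12 (y) x 24 mm on two posts, bar centre 70 and top 82 mm above the underside; balances there. Point: midline, 41 mm above the underside, 29 below the bar's centre. x along the straight side, +y to the round side, z up.
- bean_tray: Loose larger bean-shaped tray, no handle, 0.6 kg: rim 146 x 94 mm, 36 high, walls 6, floor 6. Origin: underside, straight below the nested insert's point. x along the length, +y to the bulging side (-y: hollow side), z up. With axes matching, the insert drops in with 8 mm play at the mouth, 3.5 seated; its point is then 47 mm above this origin. Turned wrongly it wedges.
- moon_tray: Loose larger half-moon (D-shaped) tray, no handle, 0.6 kg: rim 127 x 102 mm, 36 high, walls 6, floor 6. Origin: underside, straight below the nested insert's point. x along the straight side, +y to the round side, z up. With axes matching, the insert drops in with 8 mm play at the mouth, 3.5 seated; its point is then 47 mm above this origin. Turned wrongly it wedges.
- cup_10: Bystander, loose, to be left alone: scorched bamboo cup, open at the top, 69 mm wide, 95 mm high. Origin: centre of its underside.
- wax_tin: Bystander, loose, to be left alone: round wax tin, 49 mm wide, 40 mm high. Origin: centre of its underside.
- sanding_block: Bystander, loose, to be left alone: sanding block, about 110 mm long, 26 mm high. Origin: centre of its underside.
- tape_roll: Bystander, loose, to be left alone: roll of masking tape lying flat, 96 mm wide, 24 mm high. Origin: centre of its underside.
- oil_can: Bystander, loose, to be left alone: small oil bottle, 52 mm wide, 105 mm high. Origin: centre of its underside.
- mallet: Bystander, loose, to be left alone: small wooden mallet lying on its side, about 210 x 130 mm, 52 mm high. Origin: centre of its underside.

How it is judged (in metres and radians):
At the end, for the whole second after the job is handed in: Each handled tray rests in the tray of its own outline: centres within 8 mm seen from above, turned within 0.10 rad, its centre 43 to 50 mm above the lower tray's underside (47 on the floor), level within 0.07 rad, at rest; both lower trays flat on the bench (horizontal distance between bean_insert_mid and bean_tray below 0.008 m and z of bean_insert_mid in the frame of bean_tray between 0.043 and 0.05 m and angle between the x axis of bean_insert_mid and the x axis of bean_tray, either way round below 0.1 rad and angle between each of bean_insert_mid, moon_insert_mid's own z axis and vertical below 0.07 rad and angle between each of bean_tray, moon_tray's own z axis and vertical below 0.05 rad and height (world z) of each of bean_tray, moon_tray below 0.006 m and linear speed of each of bean_insert, moon_insert below 0.02 m/s and horizontal distance between moon_insert_mid and moon_tray below 0.008 m and z of moon_insert_mid in the frame of moon_tray between 0.043 and 0.05 m and angle between the x axis of moon_insert_mid and the x axis of moon_tray, either way round below 0.1 rad); the robot touches nothing.
It fails at once if the bean-shaped handled tray is dropped: it falls freely, faster than 0.7 m/s (some 3 cm) (linear speed of bean_insert above 0.7 m/s and contact force between bean_insert and the fingers below 0.2 N).
It fails at once if the half-moon handled tray is dropped: it falls freely, faster than 0.7 m/s (some 3 cm) (linear speed of moon_insert above 0.7 m/s and contact force between moon_insert and the fingers below 0.2 N).
It fails at once if a larger tray is pushed more than 50 mm from where it stood (distance of any of bean_tray, moon_tray from where it was at the start of the episode above 0.05 m).
It fails at once if a bystander is moved more than 40 mm or knocked over (distance of any of cup_10, wax_tin, sanding_block, tape_roll, oil_can, mallet from where it was at the start of the episode above 0.04 m or angle between any of cup_10, wax_tin, oil_can, tape_roll's own z axis and vertical above 0.4 rad).
It also fails if it takes over 64 s, if anything falls off the work surface, if the arm or the gripper's body presses on something with over 40 N, if the wrist force passes 120 N, or if a joint passes its speed limit or range.

ROBOT

A 6-joint arm with a two-finger parallel gripper is mounted at the origin on a cart in front of the work surface, level with it; the furniture and walls round the work are solid. World frame = base frame: x ahead of the robot, y to its left, z up, the work surface at z = 0. Lengths are in m, angles in degrees, forces in N, time in s.
With the tool pointing down it reaches from about 0.3 to 0.85 m from the base axis. Payload 5.4 kg.
Tool frame: the origin (TCP) lies midway between the tips of the shut fingers; the grasp point (between the pads) lies 19 mm behind it (hold_point_z is the distance from the TCP to the grasp point, in m); z points along the fingers, y is the line along which they close (so a half turn about z gives the same grasp; the last joint's range is limited). The gripper opens to 85 mm and grips with 20 to 120 N. Pads are 22 mm wide; open, the fingers measure 114 mm over their backs; the gripper's body (76 mm by 85 mm) begins 54 mm behind the grasp point. The pads swing forward as they close: fully open they stand 13 mm farther back than shut.
Start: joints at [64.452, 9.076, 91.501, -0, 79.423, -12.038], TCP at [0.134, 0.559, 0.231] pointing down, gripper open.
Joint ranges: [-166.64, 166.64], [-54.1, 131.32], [10.49, 154.53], [-73.88, 253.88], [9.74, 151.15], [-171.62, 171.62]. Speed limits (degrees/s): [147.25, 147.25, 180, 180, 180, 180].

INTERFACE

Orientations are given as [roll, pitch, yaw] about the fixed x, y, z axes, in that order (R = Rz(yaw) Ry(pitch) Rx(roll)).
In Python, from station import * gives the robot as it stands. The module is installed in compiled form; this text tells all that it offers. Calls block until the motion is done:
- reach(position, orientation): joint-space move of the TCP to a pose.
- move_straight(position, attitude=None, max_speed=0.15, contact_N=None): straight line of the TCP; attitude=None keeps the orientation; max_speed is the mean speed in m/s. With contact_N (N) it stops when the force on the tool has changed by that much, and returns True; else False.
- movej(angles): joint-space move.
- gripper_open() and grab(): open the fingers fully, or close them until they stop; the grip force is fixed at half the most.
- wait(seconds).
- ik(position, orientation): joint angles nearest the present ones, or None.
- state(): the state.
- camera(name): name is "side" or "top"; returns a dict with "color" (420x560x3 uint8, red, green, blue), "fx", "fy", "cx", "cy" (pixels), "k1" (the pictures are not rectified: a ray, as slopes to the right and down, at radius r is drawn at 1 + k1 r^2 times it, then the intrinsics apply), "cam_to_world" (4x4, takes a point from camera to world coordinates). Camera axes: x right, y up, looking along -z (the intrinsics and any distortion apply to the point x, -y, -z); pixel columns grow to the right and rows downward; lengths in m; the calibration is good to about 2 mm. A picture is of the moment at which its call begins. There is no depth.
A pose or a line that the arm cannot do raises IKError and nothing moves.
- close_job(): hands the job in; it is judged then, once.
The state is a dict: "time": time; "joint_positions": joint angles; "joint_velocities": joint speeds; "effort": joint torques, N m; "tcp_pos": TCP position; "ee_rot": TCP orientation; "wrist_force": force on the tool from outside, world axes, zero at the start; "moment": the same for the moment, N m; "finger_gap": opening from 0.0 (shut) to 1.0 (fully open); "grip_force": force on a finger pad.
Only numpy, scipy, OpenCV 4.12 (cv2) and the standard library are available. Lean on these libraries where they do the work, as an engineer would, in place of code of your own. Each camera call takes 0.05 s, during which the arm holds its last target. There are 200 camera calls.

## Working session

There is one attempt and no reset: what is moved stays moved. The work goes in short steps, each a Python script; the robot and the scene stay as the last script left them, time stands still between calls to the robot, and variables do not carry over. Pictures are saved under pics/ and viewed, at most 10 in all, crops included, and the job is handed in when it is done.

```bash
mkdir -p pics; python3 - <<'E'
from station import *
import cv2,numpy as np
for n in("top","side"):
    c=camera(n); cv2.imwrite(f"pics/{n}0.png",c["color"][:,:,::-1]); np.save(f"{n}0.npy",c["color"])
    print(n,c["fx"],c["fy"],c["cx"],c["cy"],c["k1"],np.round(c["cam_to_world"],4).tolist())
s=state();print(s["tcp_pos"],s["ee_rot"],s["time"])
E
```

```text
top 499.7844687333182 499.7844687333182 277.3229088746096 209.47888649460836 -0.006986702571714148 [[-0.0084, 0.9908, -0.1348, 0.3429], [-0.9999, -0.0099, -0.0105, 0.1052], [-0.0117, 0.1347, 0.9908, 1.4815], [0.0, 0.0, 0.0, 1.0]]
side 421.02859727954404 421.02859727954404 279.42332656881916 207.82937281796916 -0.12240655998426643 [[-0.9601, 0.1605, -0.2291, 0.2061], [-0.2797, -0.5423, 0.7923, 1.1866], [0.0029, 0.8247, 0.5655, 0.8303], [0.0, 0.0, 0.0, 1.0]]
[0.13412331 0.55857642 0.23040718] [-1.79902962e+02 -1.87768473e-02  1.66489384e+02] 0.1
```

View pics/top0.png

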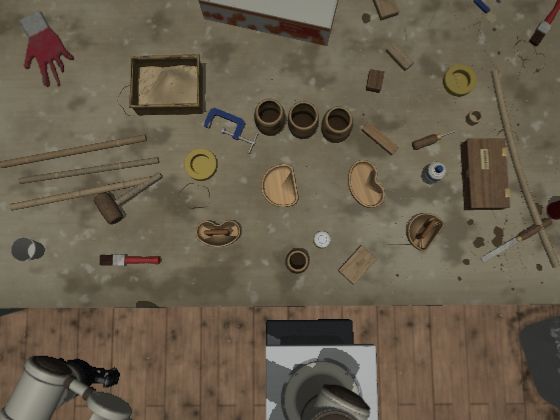

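View pics/side0.png

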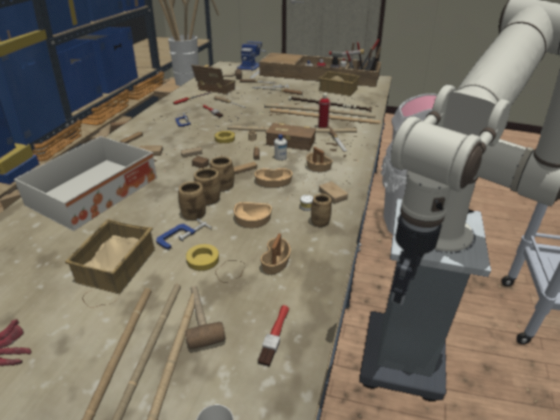

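Top view shows the bean tray at about (366,184), moon tray (281,186), bean insert (219,232) and moon insert (424,231). The side view shows all four. I'll zoom in with rectified crops.

```bash
python3 - <<'E'
import cv2,numpy as np
a=np.load("top0.npy")[:,:,::-1]; 
def crop(u,v,h=32): return cv2.resize(a[v-h:v+h,u-h:u+h],(390,290*390//290),interpolation=cv2.INTER_CUBIC)
t=[(366,184),(281,186),(219,232),(424,231)]
c=[cv2.resize(a[v-22:v+23,u-30:u+31],(396,292),interpolation=cv2.INTER_CUBIC) for u,v in t]
cv2.imwrite("pics/m.png",np.vstack([np.hstack(c[:2]),np.hstack(c[2:])]))
hsv=cv2.cvtColor(a,cv2.COLOR_BGR2HSV)
for (u,v) in t:
    print(hsv[v-15:v+16:5,u-25:u+26:5].tolist()[3]); print('bg',hsv[v-26,u-10:u+11:10].tolist())
E
```

```text
[[21, 60, 114], [23, 57, 111], [17, 104, 149], [17, 105, 153], [16, 104, 154], [16, 109, 108], [16, 104, 66], [18, 104, 54], [22, 70, 117], [23, 59, 108], [21, 60, 114]]
bg [[22, 64, 108], [22, 60, 110], [23, 58, 110]]
[[20, 70, 102], [18, 91, 115], [17, 106, 152], [16, 106, 161], [16, 105, 160], [16, 105, 155], [16, 105, 133], [17, 105, 121], [21, 64, 96], [21, 66, 108], [21, 63, 113]]
bg [[21, 62, 107], [21, 58, 115], [23, 62, 115]]
[[21, 63, 118], [17, 105, 109], [13, 143, 98], [13, 144, 119], [13, 140, 115], [13, 141, 110], [13, 140, 104], [16, 136, 47], [17, 104, 152], [17, 103, 134], [21, 62, 115]]
bg [[22, 67, 111], [21, 64, 111], [21, 64, 112]]
[[24, 48, 127], [23, 47, 130], [17, 110, 93], [17, 109, 96], [16, 110, 74], [13, 141, 58], [16, 118, 82], [18, 104, 54], [17, 104, 113], [20, 58, 97], [21, 63, 97]]
bg [[23, 49, 126], [21, 49, 124], [24, 49, 126]]
```

View pics/m.png

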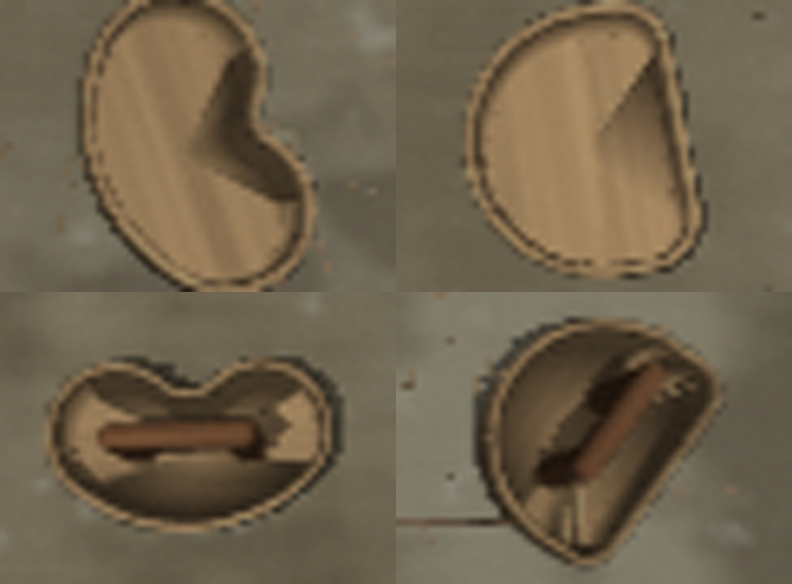

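Crops (rows: bean tray, moon tray; bean insert, moon insert): hollow of the bean tray faces right, the moon tray's flat faces right, the bean insert's hollow faces up, and the moon insert's flat faces lower right. Next I measure the outlines and bars.

```bash
cat > vis.py <<'E'
import cv2,numpy as np
def rays(c,uv):
    d=cv2.undistortPoints(np.float64(uv).reshape(-1,1,2),np.array([[c["fx"],0,c["cx"]],[0,c["fy"],c["cy"]],[0,0,1]]),np.array([c["k1"],0,0,0.]))[:,0]
    M=np.array(c["cam_to_world"]); return M[:3,3],np.c_[d[:,0],-d[:,1],-np.ones(len(d))]@M[:3,:3].T
def plane(c,uv,z):
    o,r=rays(c,uv); return (o+r*((z-o[2])/r[:,2])[:,None])[:,:2]
def blob(c,u,v,f,h=36,S=6):
    """largest outer contour (pixels) of mask f(hsv) near u,v"""
    p=np.ascontiguousarray(c["color"][v-h:v+h,u-h:u+h])
    p=cv2.resize(p,None,fx=S,fy=S,interpolation=cv2.INTER_CUBIC)
    m=f(cv2.cvtColor(p,cv2.COLOR_RGB2HSV).astype(int)).astype(np.uint8)
    m=cv2.morphologyEx(m,cv2.MORPH_OPEN,np.ones((5,5)))
    cs=[k for k in cv2.findContours(m,cv2.RETR_EXTERNAL,cv2.CHAIN_APPROX_NONE)[0]]
    k=max(cs,key=cv2.contourArea)[:,0]
    return (k+.5)/S-.5+[u-h,v-h]
wood=lambda q:(q[...,1]>84)&(q[...,0]<=21)
bar=lambda q:(q[...,1]>126)&(q[...,0]<=14)&(q[...,2]>70)
def mom(P):
    k=(P*1e4).astype(np.float32); m=cv2.moments(k.reshape(-1,1,2))
    return np.array([m["m10"],m["m01"]])/m["m00"]/1e4, .5*np.arctan2(2*m["mu11"],m["mu20"]-m["mu02"])
def outline(P,kind):
    """rim bbox centre, yaw of own x axis, size; +y toward the bulge"""
    c,a=mom(P); r=cv2.minAreaRect((P*1e4).astype(np.float32)); 
    b=np.radians(r[2]); b+=np.round((a-b)/(np.pi/2))*np.pi/2
    H=cv2.convexHull((P*1e4).astype(np.float32))[:,0]/1e4
    out=[]
    for t in(a,b):
        R=np.array([[np.cos(t),-np.sin(t)],[np.sin(t),np.cos(t)]]); Q=P@R
        lo,hi=Q.min(0),Q.max(0); ctr=(lo+hi)/2; g=c@R
        s=(g-mom(H)[0]@R)[1] if kind=="bean" else ctr[1]-g[1]
        if s<0: t+=np.pi
        out.append((R@ctr,np.degrees(t)%360,(hi-lo)*1e3))
    return out
E
cat > meas.py <<'E'
from vis import *
from station import camera
c=camera("top"); np.set_printoptions(precision=4,suppress=True)
for n,k,u,v,z in[("bt","bean",366,184,.036),("mt","moon",281,186,.036),("bi","bean",219,232,.04),("mi","moon",424,231,.04)]:
    P=plane(c,blob(c,u,v,wood),z)
    for o in outline(P,k): print(n,*o)
    if n[1]=="i":
        B=plane(c,blob(c,u,v,bar,28),.08); r=cv2.minAreaRect((B*1e4).astype(np.float32)); print(" bar",np.array(r[0])/1e4,np.array(r[1])/10,r[2])
E
python3 meas.py
```

```text
bt [ 0.6123 -0.1352] 17.54038314598879 [144.9939  95.8018]
bt [ 0.6123 -0.1352] 17.600650787353516 [144.9907  95.7621]
mt [0.6095 0.1176] 9.77701157547667 [127.377  103.7031]
mt [0.6097 0.1177] 9.086233139038086 [127.1742 103.5219]
bi [0.4715 0.2939] 91.11590031734569 [129.2713  77.534 ]
bi [0.4714 0.2938] 91.3157389163971 [129.3032  77.422 ]
 bar [0.4725 0.2946] [66.8262 11.3063] 89.45840454101562
mi [ 0.4769 -0.2988] 318.94994056882325 [115.1044  87.6249]
mi [ 0.4771 -0.298 ] 322.24378204345703 [113.9886  86.5677]
 bar [ 0.4752 -0.3036] [10.3111 60.7912] 52.63128662109375
```

```bash
cat >> vis.py <<'E'
def clean(k):
    """fill contour and open it wide, to drop thin cracks"""
    o=k.min(0)-4; m=np.zeros((900,900),np.uint8); cv2.drawContours(m,[np.round((k-o)*10).astype(np.int32)],-1,1,-1)
    m=cv2.morphologyEx(m,cv2.MORPH_OPEN,cv2.getStructuringElement(cv2.MORPH_ELLIPSE,(71,71)))
    return max(cv2.findContours(m,cv2.RETR_EXTERNAL,cv2.CHAIN_APPROX_NONE)[0],key=cv2.contourArea)[:,0]/10+o
E
sed -i 's/blob(c,u,v,wood)/clean(blob(c,u,v,wood))/; s/^    for o in outline.*/&\n    t=np.radians(o[1]); g=mom(P)[0]-o[0]; f=lambda g:1e3*np.array([g@[np.cos(t),np.sin(t)],g@[-np.sin(t),np.cos(t)]]); print("  centroid off mm",f(g))/; s/^        B=.*/&; print("  bar off",f(np.array(r[0])\/1e4-o[0]))/' meas.py; python3 meas.py
python3 - <<'E'
import sys; sys.path.insert(0,'.')
from station import *
for n,p in[("bi",[.4725,.2946]),("bt",[.6123,-.1352]),("mi",[.4752,-.3036]),("mt",[.6095,.1176])]:
    for y in {"bi":[1.3,181.3],"bt":[-72.4,107.6],"mi":[52.4,-127.6],"mt":[-80.6,99.4]}[n]:
        q=ik([*p,.06],[180,0,y]); print(n,y,None if q is None else [round(float(x)) for x in q])
E
```

```text
bt [ 0.6125 -0.1356] 17.601471225275432 [144.7     94.6316]
bt [ 0.6124 -0.1355] 18.262006759643555 [144.6803  94.1909]
  centroid off mm [-0.2957 -1.9332]
mt [0.6094 0.1174] 10.081965016143064 [127.0016 102.9532]
mt [0.6097 0.1176] 9.06937313079834 [126.6962 102.7914]
  centroid off mm [-0.0236 -4.3128]
bi [0.4715 0.2939] 91.0693738811038 [128.6923  77.4764]
bi [0.4714 0.2938] 91.40939557552338 [128.7445  77.268 ]
  centroid off mm [ 0.1117 -1.5061]
 bar [0.4725 0.2946] [66.836  11.3063] 89.45835876464844
  bar off [ 0.7497 -1.0869]
mi [ 0.4779 -0.2999] 318.9620982277348 [112.0854  86.7417]
mi [ 0.4778 -0.2988] 322.01636505126953 [111.4836  85.6299]
  centroid off mm [-0.3487 -3.825 ]
 bar [ 0.4754 -0.3037] [10.094 59.632] 52.63133239746094
  bar off [ 1.1884 -5.3775]
bi 1.3 [20, 18, 102, 0, 60, 108]
bi 181.3 [20, 18, 102, 0, 60, -72]
bt -72.4 [-23, 27, 90, 0, 63, 139]
bt 107.6 [-23, 27, 90, 0, 63, -41]
mi 52.4 [-45, 19, 101, 0, 60, -7]
mi -127.6 None
mt -80.6 [0, 26, 91, 0, 63, 170]
mt 99.4 [0, 26, 91, 0, 63, -10]
```

```bash
cat > go.py <<'E'
from station import *
def pick(p,yaw):
    o=[180,0,yaw]
    reach([*p,.20],o); move_straight([*p,.051],max_speed=.12); grab(); s=state()
    print("grip",s["time"],s["finger_gap"],s["grip_force"],s["tcp_pos"])
    move_straight([*p,.20],max_speed=.12); s=state(); print("lift",s["finger_gap"],s["grip_force"],s["wrist_force"])
def hover(p,yaw,z=.20):
    reach([*p,z],[180,0,yaw]); print(state()["time"])
E
python3 - <<'E'
from go import *
import cv2
pick([.4725,.2946],91.2)
hover([.6129,-.1369],17.7)
s=state(); print(s["tcp_pos"],s["ee_rot"])
cv2.imwrite("pics/h1.png",np.hstack([cv2.resize(camera(n)["color"][v-60:v+60,u-80:u+80,::-1],None,fx=2.5,fy=2.5) for n,u,v in(("top",366,184),("side",280,160))])) if 0 else None
import numpy as np
a=camera("top")["color"];b=camera("side")["color"]
f=lambda a,u,v:cv2.resize(np.ascontiguousarray(a[v-70:v+70,u-50:u+50,::-1]),(400,560),interpolation=cv2.INTER_CUBIC)
cv2.imwrite("pics/h1.png",np.hstack([f(a,366,184),f(b,275,160)]))
E
```

```text
grip 3.8417 0.12886523319888027 60.946969985961914 [0.4724216  0.29453631 0.05086215]
lift 0.1314703903237049 60.91460466384888 [-0.35650674  0.25928934 -1.54429945]
6.9
[ 0.61299952 -0.13561673  0.19998015] [-1.79971223e+02 -6.21134605e-03  1.78040830e+01]
```

View pics/h1.png

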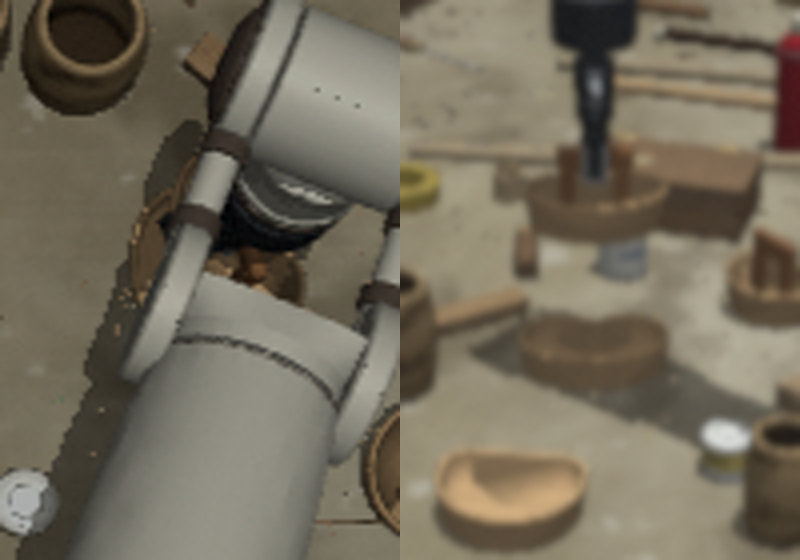

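Held level; the bar is centred in the fingers, and in the side view the insert hangs above the tray (insert centre x≈597, tray ≈595 in the crop). I lower it.

```bash
cat >> go.py <<'E'
def place(p,up=.20):
    wait(.3); move_straight([*p,.10],max_speed=.12); wait(.3); print("pre",state()["tcp_pos"])
    h=move_straight([*p,.055],max_speed=.03,contact_N=5); s=state(); print("contact",h,s["tcp_pos"],s["wrist_force"],s["moment"])
    return s["tcp_pos"][2]
def release(up=.20):
    gripper_open(); s=state(); p=s["tcp_pos"]; move_straight([p[0],p[1],up],max_speed=.12); print("t",state()["time"])
E
python3 - <<'E'
from go import *
z=place([.6129,-.1369])
if z<.0605: release()
E
```

```text
pre [ 0.61321762 -0.13702681  0.10058382]
contact True [ 0.61284062 -0.13702025  0.05677676] [0.42391451 0.41929432 5.89813893] [0.07220536 0.08873785 0.05225494]
t 11.975
```

Contact came at TCP z 0.0568 (0.057 expected), so the bean is seated. Next is the moon.

```bash
python3 - <<'E'
from go import *
pick([.4754,-.3037],-37.6)
hover([.6104,.1129],9.5)
z=place([.6104,.1129])
if z<.0605:
    release()
    reach([.35,.0,.3],[180,0,0]) if ik([.35,0,.3],[180,0,0]) is not None else None
E
cat > chk.py <<'E'
from vis import *
from station import camera
c=camera("top"); s=camera("side"); np.set_printoptions(precision=4,suppress=True)
f=lambda a,u,v:cv2.resize(np.ascontiguousarray(a[v-35:v+35,u-50:u+50,::-1]),(400,280),interpolation=cv2.INTER_CUBIC)
cv2.imwrite("pics/end.png",np.vstack([np.hstack([f(c["color"],366,184),f(c["color"],281,186)]),np.hstack([f(s["color"],275,175),f(s["color"],253,210)])]))
E
python3 chk.py
```

```text
grip 14.9 0.13101310378838843 61.39414072036743 [ 0.47542531 -0.30352253  0.05089653]
lift 0.12856064551399995 60.875011682510376 [-0.12554425  0.38430466 -3.44378569]
17.9
pre [0.61077492 0.11289735 0.10062161]
contact True [0.61019692 0.11309382 0.05681018] [-0.3613547   0.99468806  5.8743079 ] [-0.10447826  0.04095182  0.04396133]
t 22.8667
```

View pics/end.png

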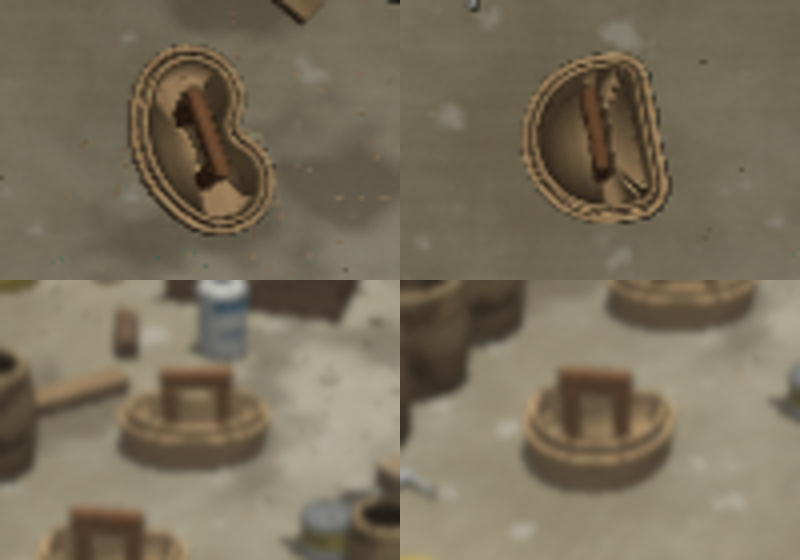

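Both inserts sit level, with even gaps all round and their outlines matching (bean at about (200,140), moon at about (595,138) in the top-row crops). The arm is clear, so I hand in.

```bash
python3 -c "
from station import *
wait(.5); print(state()['tcp_pos'],state()['time']); print(close_job())"
```

```text
[ 3.50037749e-01 -6.08094340e-07  2.99978641e-01] 24.6167
the job is handed in; nothing more can be done
None
```

Both handled trays are nested level in their matching trays and released, and the job was handed in at about 25 s; the final pictures looked right, but no verdict was returned.

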